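# Set the bench gas valve two turns open and hold it

## Robot

A 6-joint arm with a two-finger parallel gripper is mounted at the origin on a cart in front of the work surface, level with it; the furniture and walls round the work are solid. World frame = base frame: x ahead of the robot, y to its left, z up, the work surface at z = 0. Lengths are in m, angles in rad, forces in N, time in s.
With the tool pointing down it reaches from about 0.375 to 0.9 m from the base axis. Payload 3.1 kg.
Tool frame: the origin (TCP) lies between the finger pads, 19 mm behind the fingertips; this is the grasp point; z points along the fingers, y is the line along which they close (so a half turn about z gives the same grasp; the last joint's range is limited). The gripper opens to 85 mm and grips with 20 to 120 N. Pads are 22 mm wide; open, the fingers measure 114 mm over their backs; the gripper's body (76 mm by 85 mm) begins 54 mm behind the grasp point. The pads swing forward as they close: fully open they stand 13 mm farther back than shut.
Start: joints at [-1.488, 0.527, 1.433, -0, 1.181, -0.178], TCP at [0.162, -0.604, 0.25] pointing down, gripper open.
Joint ranges: [-3.08, 3.08], [-0.75, 2.2], [0.22, 2.44], [-1.43, 4.57], [0, 2.65], [-2.85, 2.85]. Speed limits (rad/s): [2.79, 2.79, 3.14, 3.14, 3.14, 3.14].

## Interface

Orientations are given as a unit quaternion [x, y, z, w].
In Python, from cell import * gives the robot as it stands.
- The arm moves only by the tool drive_tool, never from a script. Its argument "motion" is a list of rows, each an object of numbers: "tx", "ty", "tz": the shift along the world's x, y, z in cm; "rx", "ry", "rz": the turn, a rotation vector about the world's x, y, z in degrees. A call has 1 to 8 rows; each row is the pose to reach, as a shift and turn from the pose commanded when the call began; what a row does not reach only later rows make up. A row lasts 1/8 s, in which the tool goes at most 62.5 mm and 10.7 degrees, less where a joint would pass 70% of its speed; a pose out of reach is approached as far as the arm can. A call with a gripper value outside its range is refused whole. "grip" is the finger opening in cm, from 0 to 8.54, set as the call begins (left out, the last holds). The fingers move at their own pace and stop on an object; the grip force is fixed at half the most. Time passes only in rows, so rows that repeat a pose let the fingers close. It gives the time, the measured TCP pose, the force, the opening and the grip force at its end, in the units of the state.
- state(): the state, without advancing time (a new reading comes with each control period).
- capture(name): name is "side" or "top" or "wrist"; returns (picture, depth): 384x512x3 uint8, red, green, blue; 384x512 float32, m along the optical axis (not along the pixel's ray), 0 where there is no reading.
- get_calibration(name): a dict with "K" (3x3 intrinsics, pixels), "R" (3x3) and "t" (3): a world point X has camera coordinates R X + t; the wrist camera has in their place "mount" (4x4, takes a point from camera to tool coordinates, whose origin is the TCP and whose axes are the flange's). Camera axes: x right, y down, z forward; pixel columns grow to the right and rows downward; lengths in m; the calibration is good to about 2 mm. A picture is of the moment at which its call begins: read the wrist's pose just before it. get_calibration takes no time and is no camera call.
- hand_in(): hands the job in; it is judged then, once.
Trained networks look in the newest picture that a camera, given by its name, has taken for a name from the list of things; names that differ only in an ending like _2 or _b are one class to them, and where a whole thing is asked for, a point or a joint stands for the part that bears it (a point fixed in the world has none). Each returns a list of dicts, best first, with "p" (0 to 1); they miss things now and then, are a little off and sometimes report something else, mostly with a low value. They report only what shows in the picture. A call takes as long as a camera call.
- cut_out(camera, thing): "region" (384x512 bool, what is visible of it) and "box" ([left, top, right, bottom] in pixels, round what is visible of it).
The state is a dict: "t": time; "q": joint angles; "joint_vel": joint speeds; "joint_torque": joint torques, N m; "tool_pos": TCP position; "eef_rot": TCP orientation; "force": force on the tool from outside, world axes, zero at the start; "ft_torque": the same for the moment, N m; "width": finger opening in m; "grip_force": force on a finger pad.
Only numpy, scipy, OpenCV 4.12 (cv2) and the standard library are available. Lean on these libraries where they do the work, as an engineer would, in place of code of your own. Each camera call takes 0.05 s, during which the arm holds its last target. There are 200 camera calls.

## Task

Wet the valve stem first: press the white cap of the clamped orange spray canister fully down and let it spring back up. Then turn the red valve wheel clockwise until it is closed against its stop, and back it off exactly two full turns from there, without going well past them on the way. Finish still gripping the wheel's black crank handle, and leave the tools on the bench where they lie.

Things in the scene. Friction and masses are not known exactly. Their poses are not given: they have to be found in the camera images.
- valve: green bench gas valve, fixed, on a steel foot plate 120 x 100 x 12 mm; two pipe stubs with brass hexagons along its x axis reach 82 mm either side at 61 mm height. Origin: centre of the underside, on the wheel's axis; z up. The red wheel lies level on top: rim radius 50 mm (rim 13 mm thick), rim top 172 mm and hub nut 178 mm above the bench; only the crank handle stands higher
- valve_axis (a point): point on the vertical axis of the wheel at the gripping height of the crank handle, 203 mm above the bench; it is fixed to the valve and does not turn
- valve_wheel (a joint): turn of the red wheel in rad: 0 = closed against its stop; grows as it is opened, counter-clockwise seen from above; 2 turns open = 12.57; other end stop at 18.85 (3 turns). It stays where it is left; turning it needs about 0.08 to 0.12 N m (about 2 N at the handle). At 0 and at each full turn the crank handle stands on the valve's +x side
- crank_handle: black upright crank handle on the rim of the red wheel, 50 mm from the wheel's axis: a round grip 23 mm in diameter, 50 mm long, from 176 to 226 mm above the bench. It spins freely on its own pin, so it can be gripped from above and led round in a circle without turning the gripper. Origin: centre of its lower end
- handle_grip (a point): middle of the crank handle's round grip, 203 mm above the bench, 50 mm from the axis of the wheel
- can_stand: steel stand, fixed to the bench, foot 100 x 100 x 8 mm, holding the orange spray canister (66 mm in diameter, shoulder about 175 mm above the bench) upright. Origin: centre of the underside of the foot, on the canister's axis; z up, +y is where the cap's spout points (towards the valve)
- cap_top (a point): middle of the top of the canister's white cap, 31 mm in diameter, 222 mm above the bench when it is up; it moves with the cap. A thin red spout sticks out of its side 57 mm from the axis, 12 mm below the top
- spray_cap (a joint): how far the white cap is pressed down, m: 0 = up, 0.007 = fully down. A spring brings it back up; it begins to move at about 2 N and is fully down at 6 N
- pliers: loose red-handled pliers lying on the bench, 60 x 188 x 13 mm; a bystander. Origin: centre of the underside
- weld_magnet: loose flat six-sided welding magnet, silver and red, 79 x 90 x 14 mm; a bystander. Origin: centre of the underside
- rod_hammer: loose light grey hammer lying on the bench, 68 x 205 x 23 mm; a bystander. Origin: centre of the underside

How it is judged:
On the way, in this order (a step that is already met when the one before it is completed fails the run):
1. the cap of the canister is pressed fully down (value of joint spray_cap above 0.0055 m), for 0.1 s.
2. the cap has sprung back up (value of joint spray_cap below 0.0015 m), for 0.1 s.
3. the valve wheel is closed against its stop (value of joint valve_wheel below 0.06 rad), for 0.2 s.
At the end, for the whole second after the job is handed in: The valve wheel stands still two full turns (12.57 rad) open from its stop, within 0.2 rad; the gripper holds the black crank handle between its fingers (finger contact force over 3 N, TCP within 35 mm of the middle of the grip); the canister's cap is up (value of joint valve_wheel between 12.366 and 12.766 rad and velocity of joint valve_wheel between -0.1 and 0.1 rad/s and contact force between the fingers and crank_handle above 3 N and distance between the grasp point and handle_grip below 0.035 m and value of joint spray_cap below 0.0015 m); the arm keeps its last pose, push and grip.
It fails at once if the valve is opened well past two turns (over 2.3 turns) (value of joint valve_wheel above 14.45 rad).
It fails at once if a loose tool (pliers, welding magnet or hammer) is moved by more than 20 mm (distance of any of pliers, weld_magnet, rod_hammer from where it was at the start of the episode above 0.02 m).
It also fails if it takes over 72 s, if anything falls off the work surface, if the arm or the gripper's body presses on something with over 40 N, if the wrist force passes 120 N, or if a joint passes its speed limit or range.

## Working session

There is one attempt and no reset: what is moved stays moved. The work goes in short steps, Python scripts to look and compute and a tool call to move; the robot and the scene stay as the last step left them, time stands still between calls to the robot, and variables do not carry over. Pictures are saved under pics/ and viewed, at most 10 in all, crops included, and the job is handed in when it is done.

Besides the shell and the picture viewer there is one more tool, called after ">>>" by a JSON object that holds its "name" and its "arguments", one argument or row to a line. drive_tool: Moves the arm, as the interface text tells. Its arguments: {"type":"object","properties":{"motion":{"type":"array"},"grip":{"type":"number"}},"required":["motion"]}

```bash
mkdir -p pics; cat > h.py <<'E'
from cell import *
import numpy as np, cv2
def pts(cam,depth,mask,T=None):
    c=get_calibration(cam);K=np.array(c["K"])
    v,u=np.nonzero(mask&(depth>0));z=depth[v,u]
    P=np.stack([(u-K[0,2])*z/K[0,0],(v-K[1,2])*z/K[1,1],z],1)
    return (P-np.array(c["t"]))@np.array(c["R"])
E
python3 - <<'E'
from h import *
ims=[]
for c in("top","side"):
    im,d=capture(c)
    cv2.imwrite(f"pics/{c}.png",im[...,::-1])
    for n in("valve","crank_handle","cap_top","can_stand","pliers","weld_magnet","rod_hammer"):
        for r in cut_out(c,n)[:1]:
            p=pts(c,d,r["region"])
            if len(p)==0: print(c,n,"none");continue
            print(c,n,round(r["p"],2),np.round(r["box"]),len(p),"med",np.median(p,0).round(3),"min",np.percentile(p,3,0).round(3),"max",np.percentile(p,97,0).round(3))
print(state())
E
```

```text
top valve 0.71 [243. 154. 294. 220.] 2103 med [ 0.542 -0.063  0.115] min [ 0.477 -0.116  0.003] max [ 0.607 -0.012  0.222]
top crank_handle 0.64 [285. 176. 295. 185.] 68 med [ 0.555 -0.107  0.225] min [ 0.547 -0.117  0.205] max [ 0.565 -0.1    0.23 ]
top cap_top 0.67 [334. 153. 358. 167.] 192 med [ 0.6   -0.239  0.222] min [ 0.588 -0.256  0.186] max [ 0.614 -0.221  0.226]
top can_stand 0.72 [311. 151. 357. 187.] 1454 med [ 0.592 -0.226  0.121] min [ 0.553 -0.267  0.006] max [ 0.641 -0.197  0.223]
top pliers 0.56 [164. 223. 230. 250.] 415 med [0.42  0.109 0.012] min [0.373 0.047 0.004] max [0.434 0.205 0.017]
top weld_magnet 0.92 [266. 118. 293. 150.] 677 med [ 0.696 -0.099  0.013] min [ 0.657 -0.132  0.   ] max [ 0.736 -0.066  0.017]
top rod_hammer 0.7 [121. 207. 172. 269.] 547 med [0.426 0.274 0.018] min [0.318 0.202 0.   ] max [0.478 0.326 0.027]
side valve 0.98 [250. 158. 298. 237.] 1331 med [ 0.538 -0.054  0.121] min [ 0.471 -0.216  0.014] max [ 0.593 -0.009  0.209]
side crank_handle 0.69 [264. 163. 268. 176.] 91 med [ 0.554 -0.102  0.202] min [ 0.546 -0.109  0.18 ] max [ 0.56  -
[... 491 characters left out ...]
334 0.023]
{'t': 0.8, 'q': array([-1.48750976e+00,  5.27481759e-01,  1.43272147e+00, -1.49877742e-05,
        1.18139556e+00, -1.78475630e-01]), 'joint_vel': array([-0.00053762, -0.00031996,  0.00030899,  0.00117067, -0.00019956,
       -0.00016131]), 'joint_torque': array([ 4.70351533e-04, -4.42250562e+01, -1.78412104e+01, -1.29932064e-04,
        5.71056498e-04,  1.22869736e-05]), 'tool_pos': array([ 0.16177607, -0.60366591,  0.25001476]), 'eef_rot': array([ 9.91446917e-01,  1.30510577e-01, -6.77884442e-06, -3.39859286e-06]), 'force': array([ 0.5680798 , -0.93590035,  0.00933592]), 'ft_torque': array([-0.02295094,  0.00988465,  0.02232364]), 'grip_force': 0.0, 'width': 0.08505797942827777}
```

```bash
python3 - <<'E'
from h import *
im=cv2.imread("pics/top.png");cv2.imwrite("pics/topc.png",cv2.resize(im[110:280,110:370],None,fx=3,fy=3,interpolation=2))
c="top";_,d=capture(c)
from scipy.optimize import least_squares
hsv=cv2.cvtColor(capture(c)[0],cv2.COLOR_RGB2HSV)
m=(((hsv[...,0]<8)|(hsv[...,0]>172))&(hsv[...,1]>120))
p=pts(c,d,m);p=p[(abs(p[:,2]-.170)<.008)&(p[:,1]>-.13)&(p[:,1]<.02)]
print(len(p),p.min(0),p.max(0),np.median(p,0))
r=least_squares(lambda x:np.hypot(p[:,0]-x[0],p[:,1]-x[1])-.046,[.54,-.06],loss="soft_l1",f_scale=.004);print("axis",r.x,r.cost)
# foot plate of valve: steel points z~12mm
q=pts(c,d,np.ones(d.shape,bool))
f=q[(abs(q[:,2]-.012)<.004)&(abs(q[:,0]-.542)<.1)&(abs(q[:,1]+.063)<.1)]
print("foot",len(f),cv2.minAreaRect((f[:,:2]*1000).astype(np.float32)))
# pipe stubs
g=q[(abs(q[:,2]-.065)<.012)&(np.hypot(q[:,0]-r.x[0],q[:,1]-r.x[1])<.1)&(np.hypot(q[:,0]-r.x[0],q[:,1]-r.x[1])>.05)]
print("pipes",len(g),g[::max(1,len(g)//15)].round(3).tolist())
cp=q[(q[:,2]>.214)&(abs(q[:,0]-.6)<.04)&(abs(q[:,1]+.237)<.04)];print("cap",len(cp),cp.mean(0),cp.min(0),cp.max(0))
h=q[(q[:,2]>.215)&(abs(q[:,0]-.555)<.03)&(abs(q[:,1]+.106)<.03)];print("handle",len(h),h.mean(0),h.min(0),h.max(0))
E
```

```text
771 [ 0.48799371 -0.11855475  0.16496967] [ 0.59678777 -0.00986202  0.17783302] [ 0.54221778 -0.05875338  0.17179653]
axis [ 0.54183136 -0.06361648] 0.02049113445184609
foot 324 ((545.8228149414062, -71.57888793945312), (187.42013549804688, 161.13009643554688), 80.50779724121094)
pipes 180 [[0.623, -0.05, 0.071], [0.618, -0.042, 0.07], [0.615, -0.053, 0.07], [0.61, -0.066, 0.074], [0.593, 0.016, 0.056], [0.583, 0.016, 0.054], [0.568, 0.023, 0.068], [0.559, 0.028, 0.074], [0.555, 0.026, 0.06], [0.55, 0.029, 0.055], [0.486, -0.093, 0.075], [0.477, -0.059, 0.072], [0.472, -0.067, 0.075], [0.469, -0.077, 0.072], [0.467, -0.088, 0.069]]
cap 155 [ 0.60163648 -0.24182241  0.22182505] [ 0.58712679 -0.25766713  0.21400711] [ 0.6160781  -0.20647108  0.22554577]
handle 77 [ 0.55620722 -0.1103158   0.22467958] [ 0.54648727 -0.12182418  0.21597602] [ 0.56708131 -0.10087701  0.22949886]
```

View pics/topc.png

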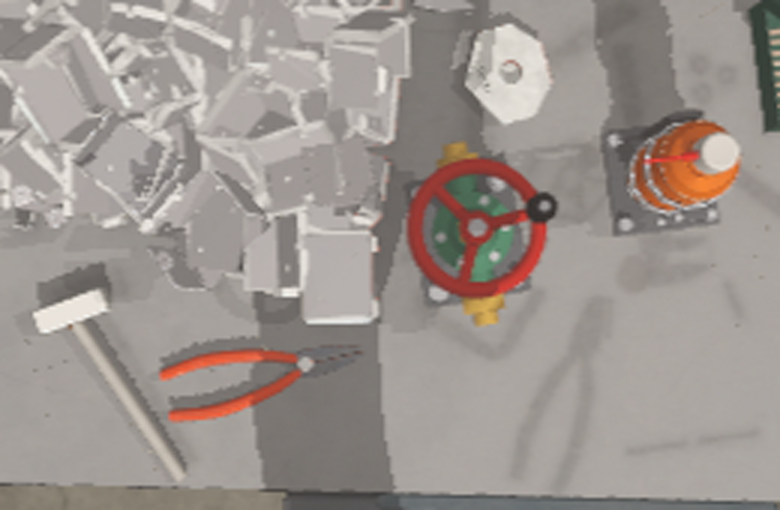

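View pics/side.png

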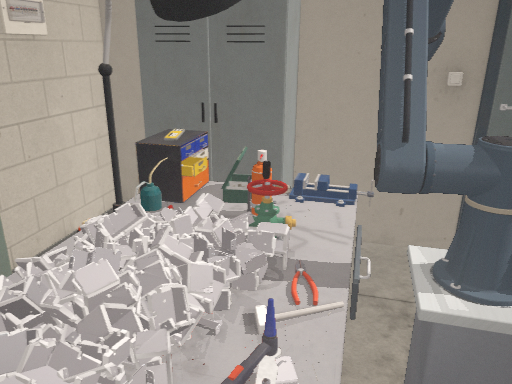

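The top picture shows the wheel hub at crop (478,228), the handle at (541,206) and the white cap at (717,153). The pipes run roughly along world x. The side picture shows a vise beyond the canister, so I'll check the path height before moving.

```bash
python3 - <<'E'
from h import *
A=[]
for c in("top","side"):
    _,d=capture(c);A.append(pts(c,d,np.ones(d.shape,bool)))
q=np.vstack(A)
a=np.array([.162,-.604]);b=np.array([.601,-.243])
for s in np.linspace(.1,1,8):
    x=a+s*(b-a);m=np.hypot(*(q[:,:2]-x).T)<.08
    print(x.round(2),m.sum(),np.percentile(q[m,2],[50,99]).round(3) if m.any() else "")
v=q[(q[:,2]>.05)&(q[:,2]<.4)&(q[:,1]<-.3)&(q[:,0]>.3)];print("tall",v.min(0),v.max(0),len(v))
m=(np.hypot(q[:,0]-.54,q[:,1]+.063)<.2)&(q[:,1]>.03);print("pile near valve",np.percentile(q[m,2],99.5))
q=A[0];cp=q[(q[:,2]>.218)&(abs(q[:,0]-.6)<.04)&(abs(q[:,1]+.237)<.04)];print("cap",cp.mean(0),cp.min(0),cp.max(0))
h=q[(q[:,2]>.22)&(abs(q[:,0]-.555)<.03)&(abs(q[:,1]+.106)<.03)];print("handle",h.mean(0),h.min(0),h.max(0))
E
```

```text
[ 0.21 -0.57] 1006 [-0.799  0.318]
[ 0.26 -0.52] 1148 [-0.794  0.08 ]
[ 0.32 -0.48] 2612 [0.027 0.062]
[ 0.38 -0.43] 4165 [0.017 0.081]
[ 0.43 -0.38] 4065 [0.003 0.08 ]
[ 0.49 -0.34] 3161 [0.001 0.014]
[ 0.54 -0.29] 2849 [0.002 0.224]
[ 0.6  -0.24] 3154 [0.029 0.224]
tall [ 0.30003043 -1.87078036  0.05001934] [ 2.22005837 -0.30001045  0.39999287] 32252
pile near valve 0.160294413726343
cap [ 0.60187135 -0.24338872  0.22277362] [ 0.5883602  -0.25747041  0.21811328] [ 0.61637297 -0.21946979  0.22620408]
handle [ 0.55673246 -0.11037075  0.22551037] [ 0.54649647 -0.12111791  0.22055524] [ 0.5668872  -0.10081812  0.23006382]
```

>>> {"name": "drive_tool", "arguments": {
  "motion": [
    {"tx": 4,"ty": 3.3,"tz": 4},
    {"tx": 8.5,"ty": 7,"tz": 4},
    {"tx": 13,"ty": 10.7,"tz": 4},
    {"tx": 17.5,"ty": 14.4,"tz": 4},
    {"tx": 22,"ty": 18.1,"tz": 4},
    {"tx": 26.5,"ty": 21.7,"tz": 4},
    {"tx": 31,"ty": 25.4,"tz": 4},
    {"tx": 35,"ty": 28.7,"tz": 4}
  ],
  "grip": 0
}}

```text
validation failed for argument at $.mo...
```

>>> {"name": "drive_tool", "arguments": {
  "motion": [
    {"tx": 4,"ty": 3.3},
    {"tx": 7,"ty": 5.7},
    {"tx": 9,"ty": 7.4},
    {"tx": 9,"ty": 7.4,"tz": -2},
    {"tx": 9,"ty": 7.4,"tz": -3},
    {"tx": 9,"ty": 7.4,"tz": -3}
  ]
}}

```text
validation failed for argument at $.mo...
```

```bash
python3 - <<'E'
from h import *
s=state();print(s)
im,_=capture("side");a=im[110:230,200:330]
im2,_=capture("wrist")
o=np.hstack([cv2.resize(a,(416,384)),im2[:,::1][:,:,:]])[:, :,::-1]
cv2.imwrite("pics/b.png",cv2.resize(o,(796,330)))
E
```

```text
{'t': 1.0, 'q': array([-1.48749028e+00,  5.27472450e-01,  1.43270812e+00,  1.14787510e-05,
        1.18145426e+00, -1.78479339e-01]), 'joint_vel': array([ 1.03225628e-03,  3.23776772e-04,  2.37742298e-05,  1.74400445e-03,
       -1.17837668e-03, -3.33466671e-04]), 'joint_torque': array([-2.70786195e-04, -4.42324376e+01, -1.78424728e+01, -3.43413667e-04,
        7.31079526e-04, -1.40026094e-05]), 'tool_pos': array([ 0.16179387, -0.60365324,  0.25002475]), 'eef_rot': array([ 9.91446059e-01,  1.30517093e-01,  6.30684142e-06, -2.08101803e-05]), 'force': array([-0.34834946,  0.41146019,  0.10217259]), 'ft_torque': array([-0.00783987, -0.02154931, -0.0315477 ]), 'grip_force': 0.0, 'width': 0.08553487913692316}
```

View pics/b.png

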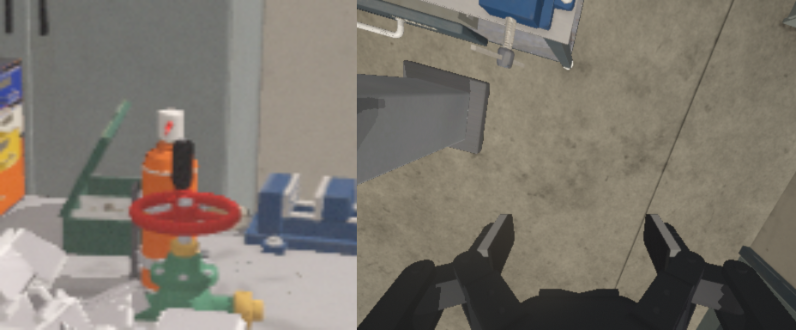

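The moves were refused and the arm hasn't moved. The rows may need all six numbers, so I'll try that.

>>> {"name": "drive_tool", "arguments": {
  "motion": [
    {"tx": 4,"ty": 3.3,"tz": 4,"rx": 0,"ry": 0,"rz": 0},
    {"tx": 8.5,"ty": 7,"tz": 4,"rx": 0,"ry": 0,"rz": 0},
    {"tx": 13,"ty": 10.7,"tz": 4,"rx": 0,"ry": 0,"rz": 0},
    {"tx": 17.5,"ty": 14.4,"tz": 4,"rx": 0,"ry": 0,"rz": 0},
    {"tx": 22,"ty": 18.1,"tz": 4,"rx": 0,"ry": 0,"rz": 0},
    {"tx": 26.5,"ty": 21.7,"tz": 4,"rx": 0,"ry": 0,"rz": 0},
    {"tx": 31,"ty": 25.4,"tz": 4,"rx": 0,"ry": 0,"rz": 0},
    {"tx": 35,"ty": 28.7,"tz": 4,"rx": 0,"ry": 0,"rz": 0}
  ],
  "grip": 0
}}

```text
t: 2.1
tool_pos: [0.5133, -0.3151, 0.2902]
eef_rot: [0.991, 0.131, 0.0, 0.0]
force: [0.4, -1.3, 0.1]
width: -0.0003
grip_force: 0.0
```

>>> {"name": "drive_tool", "arguments": {
  "motion": [
    {"tx": 4,"ty": 3.3,"tz": 0,"rx": 0,"ry": 0,"rz": 0},
    {"tx": 7,"ty": 5.7,"tz": 0,"rx": 0,"ry": 0,"rz": 0},
    {"tx": 9,"ty": 7.3,"tz": 0,"rx": 0,"ry": 0,"rz": 0},
    {"tx": 9,"ty": 7.3,"tz": -2,"rx": 0,"ry": 0,"rz": 0},
    {"tx": 9,"ty": 7.3,"tz": -3,"rx": 0,"ry": 0,"rz": 0},
    {"tx": 9,"ty": 7.3,"tz": -3,"rx": 0,"ry": 0,"rz": 0}
  ]
}}

```text
t: 2.85
tool_pos: [0.6011, -0.2436, 0.259]
eef_rot: [0.991, 0.13, -0.001, -0.001]
force: [0.3, 0.6, 0.4]
width: -0.0001
grip_force: 0.0
```

```bash
python3 - <<'E'
from h import *
s=state();print(s["tool_pos"],s["force"])
im,_=capture("side");a=im[110:230,200:330]
im2,d=capture("wrist")
o=np.hstack([cv2.resize(a,(416,384)),im2])[:, :,::-1]
cv2.imwrite("pics/c.png",cv2.resize(o,(796,330)))
E
```

```text
[ 0.60105447 -0.24359822  0.25895803] [0.26666087 0.64483469 0.42542368]
```

View pics/c.png

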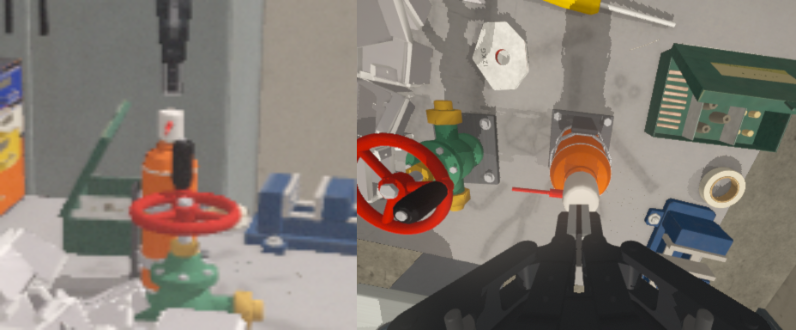

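The closed fingertips stand about 18 mm above the white cap (right half, ~(580,200)) and are centred on it. Now I'll press.

>>> {"name": "drive_tool", "arguments": {
  "motion": [
    {"tx": 0,"ty": 0,"tz": -1.2,"rx": 0,"ry": 0,"rz": 0},
    {"tx": 0,"ty": 0,"tz": -1.8,"rx": 0,"ry": 0,"rz": 0},
    {"tx": 0,"ty": 0,"tz": -2.2,"rx": 0,"ry": 0,"rz": 0},
    {"tx": 0,"ty": 0,"tz": -2.4,"rx": 0,"ry": 0,"rz": 0},
    {"tx": 0,"ty": 0,"tz": -2.5,"rx": 0,"ry": 0,"rz": 0},
    {"tx": 0,"ty": 0,"tz": -2.5,"rx": 0,"ry": 0,"rz": 0}
  ]
}}

```text
t: 3.7
tool_pos: [0.6014, -0.2437, 0.2354]
eef_rot: [0.991, 0.131, -0.0, 0.0]
force: [-3.7, 0.2, 6.5]
width: 0.0003
grip_force: 2.4
```

>>> {"name": "drive_tool", "arguments": {
  "motion": [
    {"tx": 0,"ty": 0,"tz": -0.15,"rx": 0,"ry": 0,"rz": 0},
    {"tx": 0,"ty": 0,"tz": -0.3,"rx": 0,"ry": 0,"rz": 0},
    {"tx": 0,"ty": 0,"tz": -0.3,"rx": 0,"ry": 0,"rz": 0},
    {"tx": 0,"ty": 0,"tz": -0.3,"rx": 0,"ry": 0,"rz": 0}
  ]
}}

```text
t: 4.2
tool_pos: [0.6015, -0.2437, 0.2337]
eef_rot: [0.991, 0.131, -0.0, 0.0]
force: [-5.1, 0.9, 9.6]
width: -0.0003
grip_force: 5.0
```

>>> {"name": "drive_tool", "arguments": {
  "motion": [
    {"tx": 0,"ty": 0,"tz": -0.2,"rx": 0,"ry": 0,"rz": 0},
    {"tx": 0,"ty": 0,"tz": -0.3,"rx": 0,"ry": 0,"rz": 0},
    {"tx": 0,"ty": 0,"tz": -0.3,"rx": 0,"ry": 0,"rz": 0},
    {"tx": 0,"ty": 0,"tz": -0.3,"rx": 0,"ry": 0,"rz": 0}
  ]
}}

```text
t: 4.7
tool_pos: [0.6016, -0.2437, 0.2335]
eef_rot: [0.991, 0.131, 0.0, 0.001]
force: [-7.7, 2.7, 20.7]
width: -0.0003
grip_force: 10.4
```

The hard stop is reached: 20.7 N with no further travel. Next I'll release, rise and go over the handle.

>>> {"name": "drive_tool", "arguments": {
  "motion": [
    {"tx": 0,"ty": 0,"tz": 3,"rx": 0,"ry": 0,"rz": 0},
    {"tx": 0,"ty": 0,"tz": 6,"rx": 0,"ry": 0,"rz": 0},
    {"tx": -1.5,"ty": 4.5,"tz": 7,"rx": 0,"ry": 0,"rz": 0},
    {"tx": -3,"ty": 9,"tz": 7,"rx": 0,"ry": 0,"rz": 0},
    {"tx": -4.5,"ty": 13.3,"tz": 7,"rx": 0,"ry": 0,"rz": 0},
    {"tx": -4.5,"ty": 13.3,"tz": 7,"rx": 0,"ry": 0,"rz": 0}
  ]
}}

```text
t: 5.45
tool_pos: [0.5559, -0.1075, 0.2988]
eef_rot: [0.991, 0.132, 0.0, -0.001]
force: [0.5, -0.3, 0.7]
width: -0.0
grip_force: 0.0
```

>>> {"name": "drive_tool", "arguments": {
  "motion": [
    {"tx": 0,"ty": 0,"tz": 0,"rx": 0,"ry": 0,"rz": 0},
    {"tx": 0,"ty": 0,"tz": 0,"rx": 0,"ry": 0,"rz": 0},
    {"tx": 0,"ty": 0,"tz": 0,"rx": 0,"ry": 0,"rz": 0}
  ],
  "grip": 6
}}

```text
t: 5.82
tool_pos: [0.5572, -0.1118, 0.2987]
eef_rot: [0.992, 0.13, 0.0, 0.0]
force: [-0.6, 0.1, 0.2]
width: 0.0544
grip_force: 0.0
```

```bash
python3 - <<'E'
from h import *
from scipy.spatial.transform import Rotation as Ro
s=state();print(s["tool_pos"],s["force"],s["width"])
im,d=capture("wrist");c=get_calibration("wrist");K=np.array(c["K"]);M=np.array(c["mount"])
T=np.eye(4);T[:3,:3]=Ro.from_quat(s["eef_rot"]).as_matrix();T[:3,3]=s["tool_pos"]
v,u=np.nonzero(d>0);z=d[v,u]
P=np.stack([(u-K[0,2])*z/K[0,0],(v-K[1,2])*z/K[1,1],z,z*0+1],1)@(T@M).T
im3=im[v,u].astype(int)
q=P[:,:3]
m=(q[:,2]>.18)&(q[:,2]<.224)&(np.hypot(q[:,0]-.556,q[:,1]+.11)<.03);h=q[m];print("handle",len(h),h.mean(0),h.min(0),h.max(0))
t=q[(q[:,2]>.222)&(q[:,2]<.231)&(np.hypot(q[:,0]-.556,q[:,1]+.11)<.025)];print("top",len(t),t.mean(0),t.min(0),t.max(0))
red=(im3[:,0]>120)&(im3[:,1]<60)&(abs(q[:,2]-.17)<.008)&(np.hypot(q[:,0]-.542,q[:,1]+.063)<.075);p=q[red]
from scipy.optimize import least_squares
print(len(p),least_squares(lambda x:np.hypot(p[:,0]-x[0],p[:,1]-x[1])-.046,[.54,-.06],loss="soft_l1",f_scale=.003).x)
cp=q[(abs(q[:,2]-.22)<.006)&(np.hypot(q[:,0]-.6,q[:,1]+.24)<.03)];print("cap",len(cp),np.median(cp,0) if len(cp) else"")
cv2.imwrite("pics/d.png",im[...,::-1])
E
```

```text
[ 0.55723911 -0.11177825  0.29874023] [-0.56289094  0.0655704   0.21078264] 0.054369179733381
handle 513 [ 0.56324374 -0.11203807  0.21068867] [ 0.54713186 -0.12448119  0.18027507] [ 0.56795117 -0.10256734  0.22399767]
top 431 [ 0.55776397 -0.11346083  0.22510514] [ 0.54713186 -0.12354304  0.22200479] [ 0.56665534 -0.10374579  0.22863399]
3999 [ 0.54371219 -0.0652005 ]
cap 1206 [ 0.602757   -0.24308381  0.22169609]
```

View pics/d.png

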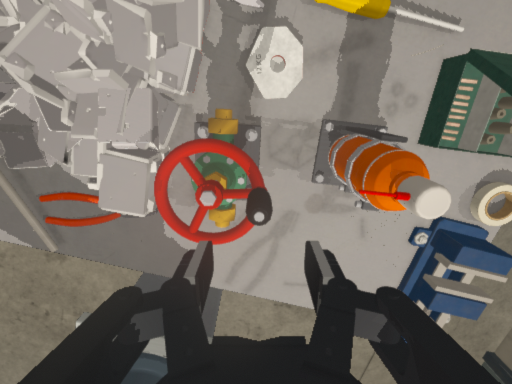

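The fingers straddle the handle (its top at (260,205), under the TCP), and the cap is back up at z = 0.222. I'll descend 9.5 cm and grip.

>>> {"name": "drive_tool", "arguments": {
  "motion": [
    {"tx": 0,"ty": 0,"tz": -3,"rx": 0,"ry": 0,"rz": 0},
    {"tx": 0,"ty": 0,"tz": -6,"rx": 0,"ry": 0,"rz": 0},
    {"tx": 0,"ty": 0,"tz": -8.5,"rx": 0,"ry": 0,"rz": 0},
    {"tx": 0,"ty": 0,"tz": -9.4,"rx": 0,"ry": 0,"rz": 0},
    {"tx": 0,"ty": 0,"tz": -9.4,"rx": 0,"ry": 0,"rz": 0}
  ]
}}

```text
t: 6.5
tool_pos: [0.5568, -0.111, 0.2047]
eef_rot: [0.991, 0.13, -0.0, -0.0]
force: [-0.0, -0.4, 0.6]
width: 0.06
grip_force: 0.0
```

>>> {"name": "drive_tool", "arguments": {
  "motion": [
    {"tx": 0,"ty": 0,"tz": 0,"rx": 0,"ry": 0,"rz": 0},
    {"tx": 0,"ty": 0,"tz": 0,"rx": 0,"ry": 0,"rz": 0},
    {"tx": 0,"ty": 0,"tz": 0,"rx": 0,"ry": 0,"rz": 0},
    {"tx": 0,"ty": 0,"tz": 0,"rx": 0,"ry": 0,"rz": 0}
  ],
  "grip": 1
}}

```text
t: 7.0
tool_pos: [0.5579, -0.1116, 0.2064]
eef_rot: [0.991, 0.131, 0.001, 0.001]
force: [-0.7, -2.6, 6.0]
width: 0.0215
grip_force: 59.0
```

>>> {"name": "drive_tool", "arguments": {
  "motion": [
    {"tx": -1.94,"ty": -0.21,"tz": 0,"rx": 0,"ry": 0,"rz": 0},
    {"tx": -3.81,"ty": 0.33,"tz": 0,"rx": 0,"ry": 0,"rz": 0},
    {"tx": -5.33,"ty": 1.55,"tz": 0,"rx": 0,"ry": 0,"rz": 0},
    {"tx": -6.27,"ty": 3.27,"tz": 0,"rx": 0,"ry": 0,"rz": 0},
    {"tx": -6.27,"ty": 3.27,"tz": 0,"rx": 0,"ry": 0,"rz": 0},
    {"tx": -6.27,"ty": 3.27,"tz": 0,"rx": 0,"ry": 0,"rz": 0}
  ]
}}

```text
t: 7.75
tool_pos: [0.4948, -0.0772, 0.2063]
eef_rot: [0.991, 0.13, 0.001, -0.0]
force: [-0.4, 1.6, 9.2]
width: 0.0214
grip_force: 60.3
```

>>> {"name": "drive_tool", "arguments": {
  "motion": [
    {"tx": -0.15,"ty": 0.75,"tz": 0,"rx": 0,"ry": 0,"rz": 0},
    {"tx": -0.23,"ty": 1.5,"tz": 0,"rx": 0,"ry": 0,"rz": 0},
    {"tx": -0.23,"ty": 1.5,"tz": 0,"rx": 0,"ry": 0,"rz": 0},
    {"tx": -0.23,"ty": 1.5,"tz": 0,"rx": 0,"ry": 0,"rz": 0}
  ]
}}

```text
t: 8.25
tool_pos: [0.493, -0.0626, 0.2063]
eef_rot: [0.991, 0.13, 0.002, 0.0]
force: [0.4, 1.6, 8.6]
width: 0.0213
grip_force: 60.3
```

>>> {"name": "drive_tool", "arguments": {
  "motion": [
    {"tx": 0.38,"ty": 1.91,"tz": 0,"rx": 0,"ry": 0,"rz": 0},
    {"tx": 1.46,"ty": 3.54,"tz": 0,"rx": 0,"ry": 0,"rz": 0},
    {"tx": 3.09,"ty": 4.62,"tz": 0,"rx": 0,"ry": 0,"rz": 0},
    {"tx": 5,"ty": 5,"tz": 0,"rx": 0,"ry": 0,"rz": 0},
    {"tx": 6.91,"ty": 4.62,"tz": 0,"rx": 0,"ry": 0,"rz": 0},
    {"tx": 8.54,"ty": 3.54,"tz": 0,"rx": 0,"ry": 0,"rz": 0},
    {"tx": 9.62,"ty": 1.91,"tz": 0,"rx": 0,"ry": 0,"rz": 0},
    {"tx": 9.62,"ty": 1.91,"tz": 0,"rx": 0,"ry": 0,"rz": 0}
  ]
}}

```text
t: 9.25
tool_pos: [0.5895, -0.0453, 0.2064]
eef_rot: [0.991, 0.13, 0.001, 0.001]
force: [-0.1, -1.7, 7.7]
width: 0.0213
grip_force: 60.3
```

>>> {"name": "drive_tool", "arguments": {
  "motion": [
    {"tx": 0.25,"ty": -0.95,"tz": 0,"rx": 0,"ry": 0,"rz": 0},
    {"tx": 0.38,"ty": -1.91,"tz": 0,"rx": 0,"ry": 0,"rz": 0},
    {"tx": 0.38,"ty": -1.91,"tz": 0,"rx": 0,"ry": 0,"rz": 0},
    {"tx": 0.38,"ty": -1.91,"tz": 0,"rx": 0,"ry": 0,"rz": 0}
  ]
}}

```text
t: 9.75
tool_pos: [0.592, -0.0546, 0.2063]
eef_rot: [0.992, 0.129, 0.002, -0.008]
force: [1.9, 20.7, 10.5]
width: 0.0213
grip_force: 61.2
```

It's closed against the stop: 20.7 N, with the handle held at about 11°, which matches the pipe axis. I'll hold briefly, then open by two turns in half-turn calls.

>>> {"name": "drive_tool", "arguments": {
  "motion": [
    {"tx": 0,"ty": 0,"tz": 0,"rx": 0,"ry": 0,"rz": 0},
    {"tx": 0,"ty": 0,"tz": 0,"rx": 0,"ry": 0,"rz": 0}
  ]
}}

```text
t: 10.0
tool_pos: [0.592, -0.0546, 0.2064]
eef_rot: [0.992, 0.13, 0.002, -0.007]
force: [0.3, 20.9, 10.9]
width: 0.021
grip_force: 61.1
```

>>> {"name": "drive_tool", "arguments": {
  "motion": [
    {"tx": -0.38,"ty": 1.91,"tz": 0,"rx": 0,"ry": 0,"rz": 0},
    {"tx": -1.46,"ty": 3.54,"tz": 0,"rx": 0,"ry": 0,"rz": 0},
    {"tx": -3.09,"ty": 4.62,"tz": 0,"rx": 0,"ry": 0,"rz": 0},
    {"tx": -5,"ty": 5,"tz": 0,"rx": 0,"ry": 0,"rz": 0},
    {"tx": -6.91,"ty": 4.62,"tz": 0,"rx": 0,"ry": 0,"rz": 0},
    {"tx": -8.54,"ty": 3.54,"tz": 0,"rx": 0,"ry": 0,"rz": 0},
    {"tx": -9.62,"ty": 1.91,"tz": 0,"rx": 0,"ry": 0,"rz": 0},
    {"tx": -10,"ty": 0,"tz": 0,"rx": 0,"ry": 0,"rz": 0}
  ]
}}

```text
t: 11.0
tool_pos: [0.4929, -0.0625, 0.2064]
eef_rot: [0.991, 0.13, 0.002, -0.0]
force: [4.2, 2.1, 5.0]
width: 0.0208
grip_force: 60.5
```

>>> {"name": "drive_tool", "arguments": {
  "motion": [
    {"tx": 0.38,"ty": -1.91,"tz": 0,"rx": 0,"ry": 0,"rz": 0},
    {"tx": 1.46,"ty": -3.54,"tz": 0,"rx": 0,"ry": 0,"rz": 0},
    {"tx": 3.09,"ty": -4.62,"tz": 0,"rx": 0,"ry": 0,"rz": 0},
    {"tx": 5,"ty": -5,"tz": 0,"rx": 0,"ry": 0,"rz": 0},
    {"tx": 6.91,"ty": -4.62,"tz": 0,"rx": 0,"ry": 0,"rz": 0},
    {"tx": 8.54,"ty": -3.54,"tz": 0,"rx": 0,"ry": 0,"rz": 0},
    {"tx": 9.62,"ty": -1.91,"tz": 0,"rx": 0,"ry": 0,"rz": 0},
    {"tx": 10,"ty": 0,"tz": 0,"rx": 0,"ry": 0,"rz": 0}
  ]
}}

```text
t: 12.0
tool_pos: [0.5931, -0.0637, 0.2064]
eef_rot: [0.991, 0.13, 0.001, 0.001]
force: [-4.1, -2.3, 9.3]
width: 0.0213
grip_force: 61.0
```

>>> {"name": "drive_tool", "arguments": {
  "motion": [
    {"tx": -0.38,"ty": 1.91,"tz": 0,"rx": 0,"ry": 0,"rz": 0},
    {"tx": -1.46,"ty": 3.54,"tz": 0,"rx": 0,"ry": 0,"rz": 0},
    {"tx": -3.09,"ty": 4.62,"tz": 0,"rx": 0,"ry": 0,"rz": 0},
    {"tx": -5,"ty": 5,"tz": 0,"rx": 0,"ry": 0,"rz": 0},
    {"tx": -6.91,"ty": 4.62,"tz": 0,"rx": 0,"ry": 0,"rz": 0},
    {"tx": -8.54,"ty": 3.54,"tz": 0,"rx": 0,"ry": 0,"rz": 0},
    {"tx": -9.62,"ty": 1.91,"tz": 0,"rx": 0,"ry": 0,"rz": 0},
    {"tx": -10,"ty": 0,"tz": 0,"rx": 0,"ry": 0,"rz": 0}
  ]
}}

```text
t: 13.0
tool_pos: [0.4928, -0.0626, 0.2064]
eef_rot: [0.991, 0.13, 0.002, -0.0]
force: [5.1, 3.4, 4.7]
width: 0.0212
grip_force: 60.5
```

>>> {"name": "drive_tool", "arguments": {
  "motion": [
    {"tx": 0.38,"ty": -1.91,"tz": 0,"rx": 0,"ry": 0,"rz": 0},
    {"tx": 1.46,"ty": -3.54,"tz": 0,"rx": 0,"ry": 0,"rz": 0},
    {"tx": 3.09,"ty": -4.62,"tz": 0,"rx": 0,"ry": 0,"rz": 0},
    {"tx": 5,"ty": -5,"tz": 0,"rx": 0,"ry": 0,"rz": 0},
    {"tx": 6.91,"ty": -4.62,"tz": 0,"rx": 0,"ry": 0,"rz": 0},
    {"tx": 8.54,"ty": -3.54,"tz": 0,"rx": 0,"ry": 0,"rz": 0},
    {"tx": 9.62,"ty": -1.91,"tz": 0,"rx": 0,"ry": 0,"rz": 0},
    {"tx": 10,"ty": 0,"tz": 0,"rx": 0,"ry": 0,"rz": 0}
  ]
}}

```text
t: 14.0
tool_pos: [0.5932, -0.0637, 0.2064]
eef_rot: [0.991, 0.13, 0.001, 0.001]
force: [-3.0, -3.2, 8.9]
width: 0.0213
grip_force: 61.0
```

>>> {"name": "drive_tool", "arguments": {
  "motion": [
    {"tx": -0.05,"ty": 0.5,"tz": 0,"rx": 0,"ry": 0,"rz": 0},
    {"tx": -0.09,"ty": 0.95,"tz": 0,"rx": 0,"ry": 0,"rz": 0},
    {"tx": -0.09,"ty": 0.95,"tz": 0,"rx": 0,"ry": 0,"rz": 0},
    {"tx": -0.09,"ty": 0.95,"tz": 0,"rx": 0,"ry": 0,"rz": 0}
  ]
}}

```text
t: 14.5
tool_pos: [0.5918, -0.053, 0.2064]
eef_rot: [0.991, 0.131, 0.001, -0.0]
force: [0.0, 1.1, 6.6]
width: 0.0209
grip_force: 60.8
```

```bash
python3 - <<'E'
from h import *
s=state();print(s["tool_pos"],s["force"],s["width"],s["grip_force"])
im,_=capture("top");a=im[110:280,110:370]
cv2.imwrite("pics/e.png",cv2.resize(a,None,fx=3,fy=3,interpolation=2)[...,::-1])
E
```

```text
[ 0.5918118  -0.05300744  0.20638657] [0.01114603 1.12132961 6.55192982] 0.020885416907469243 60.78341880929656
```

View pics/e.png

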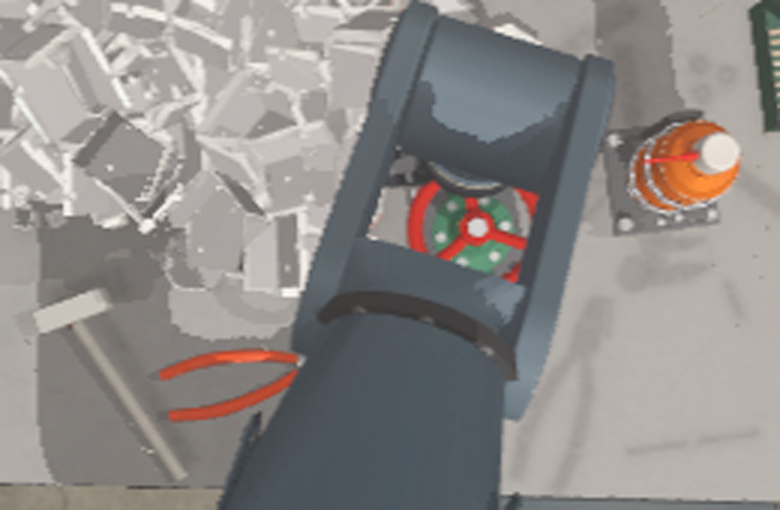

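The wheel's spokes are in place, the tools and canister have not moved, and the cap is up at (717,153). The TCP is 1.6 mm (about 0.03 rad) from where it stood at the stop, so the wheel is two turns open.

```bash
python3 -c "
from cell import *
print(hand_in())"
```

```text
the job is handed in; nothing more can be done
None
```

The job is handed in (verdict not shown): I pressed the cap fully and it sprang back, closed the wheel against its stop, then opened it two full turns (to within about 0.03 rad by TCP position). The gripper still holds the crank handle, and I saw no tool moved.

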